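Sort returned desk equipment into its trays

ROBOT

A 6-joint arm with a two-finger parallel gripper is mounted at the origin on the work surface. World frame = base frame: x ahead of the robot, y to its left, z up, the work surface at z = 0. Lengths are in m, angles in degrees, forces in N, time in s.
With the tool pointing down it reaches from about 0.4 to 0.825 m from the base axis. Payload 7 kg.
Tool frame: the origin (TCP) lies midway between the tips of the shut fingers; the grasp point (between the pads) lies 19 mm behind it; z points along the fingers, y is the line along which they close (so a half turn about z gives the same grasp; the last joint's range is limited). The gripper opens to 88 mm and grips with 3 to 60 N. Pads are 19 mm wide; open, the fingers measure 130 mm over their backs; the gripper's body (78 mm by 193 mm) begins 47 mm behind the grasp point.
Start: joints at [-47.091, 20.546, 0.682, 0, -70.136, -16.507], TCP at [0.3, -0.605, 0.227] pointing down, gripper open.
Joint ranges: [-176.03, 176.03], [-82.01, 121.73], [-58.28, 71.71], [-173.87, 95.51], [-174.79, -0.11], [-173.66, 173.66]. Speed limits (degrees/s): [136.94, 136.94, 172.46, 180, 180, 180].

INTERFACE

Orientations are given as [roll, pitch, yaw] about the fixed x, y, z axes, in that order (R = Rz(yaw) Ry(pitch) Rx(roll)).
In Python, from plant import ctrl gives the robot as it stands. The module is installed in compiled form; this text tells all that it offers.
- The arm moves only by the tool send_rows, never from a script. Its argument "plan" is a list that holds one entry, the list of rows, each a list of 6 numbers: the shift along the tool's x, y, z in normalised numbers (1 is 75 cm), then the turn, a rotation vector about the tool's x, y, z in normalised numbers (1 is pi/2 rad). A call has 1 to 8 rows; each row is the pose to reach, as a shift and turn from the pose commanded when the call began, along the tool's axes at that moment; what a row does not reach only later rows make up. A row lasts 1/12 s, in which the tool goes at most 41.7 mm and 7.16 degrees, less where a joint would pass 70% of its speed; a pose out of reach is approached as far as the arm can. A shift or turn number past 1, either way, is cut back to 1. A call with a gripper value outside its range is refused whole. "fingers" is the opening, from 0 (shut) to 1 (fully open), set as the call begins (left out, the last holds). The fingers move at their own pace and stop on an object; the grip force is fixed at half the most. Time passes only in rows, so rows that repeat a pose let the fingers close. It gives the time, the measured TCP pose, the force, the opening and the grip force at its end, in the units of the state.
- ctrl.get_obs(): the state, without advancing time (a new reading comes with each control period).
- ctrl.snapshot(name): name is "side" or "top"; returns a dict with "img" (420x560x3 uint8, red, green, blue), "K" (3x3 intrinsics, pixels), "pose" (4x4, takes a point from camera to world coordinates). Camera axes: x right, y down, z forward; pixel columns grow to the right and rows downward; lengths in m; the calibration is good to about 2 mm. A picture is of the moment at which its call begins. There is no depth.
- ctrl.close_job(): hands the job in; it is judged then, once.
The state is a dict: "clock": time; "joint_pos": joint angles; "qvel": joint speeds; "tau": joint torques, N m; "tool_pos": TCP position; "orientation": TCP orientation; "force": force on the tool from outside, world axes, zero at the start; "moment": the same for the moment, N m; "opening": finger opening in m; "gripper_force": force on a finger pad.
Only numpy, scipy, OpenCV 4.12 (cv2) and the standard library are available. Lean on these libraries where they do the work, as an engineer would, in place of code of your own. Each camera call takes 0.05 s, during which the arm holds its last target. There are 200 camera calls.

TASK

Sort the returned equipment into its trays: both computer mice into the yellow tray, both power adapters into the green tray and the red phone into the blue tray. Lay each one flat on its tray's floor the same way up as it is now, side by side and not on top of one another; set them down rather than drop them, and do not knock over the paper coffee cup.

Things in the scene. Friction and masses are not known exactly. Their poses are not given: they have to be found in the camera images.
- mouse_white: White computer mouse, 86 (x) x 50 (y) x 32 mm high; straight sides up to about 16 mm of height, rounded above; 0.07 to 0.12 kg. Origin: centre of the underside; x runs along its length towards the buttons and green scroll wheel, z up; take it across y
- mouse_black: Black computer mouse, 86 (x) x 50 (y) x 32 mm high; straight sides up to about 16 mm of height, rounded above; 0.07 to 0.12 kg. Origin: centre of the underside; x runs along its length towards the buttons and green scroll wheel, z up; take it across y
- adapter_black: Black laptop power adapter (a plain brick, 90 (x) x 40 (y) x 28 mm high, no cable), with a white label and a small green lamp on top; 0.16 to 0.26 kg. Origin: centre of the underside; x along its length, z up; take it across y
- adapter_grey: Grey laptop power adapter (a plain brick, 90 (x) x 40 (y) x 28 mm high, no cable), with a white label and a small green lamp on top; 0.16 to 0.26 kg. Origin: centre of the underside; x along its length, z up; take it across y
- phone_red: Rugged phone in a red case with a dark screen, lying screen up, 110 (x) x 56 (y) x 16 mm high; 0.15 to 0.25 kg. Origin: centre of the underside; x along its length, z up; take it across y
- tray_yellow: Yellow plastic tray, open on top, 135 (x) x 208 (y) x 28 mm high outside, walls and floor 4 mm thick, fixed to the bench. Origin: centre of its underside; x and y along its sides, z up. It takes both mice, side by side along its y
- tray_green: Green plastic tray, open on top, 135 (x) x 208 (y) x 28 mm high outside, walls and floor 4 mm thick, fixed to the bench. Origin: centre of its underside; x and y along its sides, z up. It takes both power adapters, side by side along its y
- tray_blue: Blue plastic tray, open on top, 135 (x) x 208 (y) x 28 mm high outside, walls and floor 4 mm thick, fixed to the bench. Origin: centre of its underside; x and y along its sides, z up. It takes the phone
- paper_cup: White paper coffee cup standing on the bench, 76 mm across the rim, 95 mm high; not to be knocked over. Origin: centre of the underside, z up. Other items on the bench, also to be left alone: a blue mug and a roll of tape beyond the trays; a screwdriver, a memory stick and a pad of yellow sticky notes nearer the robot; a white wall charger at the right; laptops, paper trays and boxes at the edges
Not all that is in view belongs to the job. Leave any pink or purple look-alike of the adapter_grey alone. What is shaped like the mouse_black but pink or purple is not meant.

How it is judged (in metres and radians):
At the end, for the whole second after the job is handed in: Mice in yellow, adapters in green, phone in blue: each flat on the tray floor (underside under 12 mm above the tray's, origin within 45 mm of its centre along x and 85 mm along y, tilt under 0.15 rad), at rest; the cup tilted less than 0.3 rad (x of mouse_white in the frame of tray_yellow between -0.045 and 0.045 m and y of mouse_white in the frame of tray_yellow between -0.085 and 0.085 m and z of each of mouse_white, mouse_black in the frame of tray_yellow below 0.012 m and angle between each of mouse_white, mouse_black, adapter_black, adapter_grey, phone_red's own z axis and vertical below 0.15 rad and linear speed of each of mouse_white, mouse_black, adapter_black, adapter_grey, phone_red below 0.02 m/s and x of mouse_black in the frame of tray_yellow between -0.045 and 0.045 m and y of mouse_black in the frame of tray_yellow between -0.085 and 0.085 m and x of adapter_black in the frame of tray_green between -0.045 and 0.045 m and y of adapter_black in the frame of tray_green between -0.085 and 0.085 m and z of each of adapter_black, adapter_grey in the frame of tray_green below 0.012 m and x of adapter_grey in the frame of tray_green between -0.045 and 0.045 m and y of adapter_grey in the frame of tray_green between -0.085 and 0.085 m and x of phone_red in the frame of tray_blue between -0.045 and 0.045 m and y of phone_red in the frame of tray_blue between -0.085 and 0.085 m and z of phone_red in the frame of tray_blue below 0.012 m and angle between paper_cup's own z axis and vertical below 0.3 rad); the robot touches nothing.
It fails at once if a piece of equipment is dropped: it is let go with its underside more than 60 mm above the bench ((height (world z) of mouse_white above 0.06 m and contact force between mouse_white and the fingers below 0.02 N) or (height (world z) of mouse_black above 0.06 m and contact force between mouse_black and the fingers below 0.02 N) or (height (world z) of adapter_black above 0.06 m and contact force between adapter_black and the fingers below 0.02 N) or (height (world z) of adapter_grey above 0.06 m and contact force between adapter_grey and the fingers below 0.02 N) or (height (world z) of phone_red above 0.06 m and contact force between phone_red and the fingers below 0.02 N)).
It fails at once if the paper cup is knocked over (angle between paper_cup's own z axis and vertical above 0.6 rad).
It also fails if it takes over 104 s, if anything falls off the work surface, if the arm or the gripper's body presses on something with over 40 N, if the wrist force passes 120 N, or if a joint passes its speed limit or range.

## Working session

There is one attempt and no reset: what is moved stays moved. The work goes in short steps, Python scripts to look and compute and a tool call to move; the robot and the scene stay as the last step left them, time stands still between calls to the robot, and variables do not carry over. Pictures are saved under pics/ and viewed, at most 14 in all, crops included, and the job is handed in when it is done.

Besides the shell and the picture viewer there is one more tool, called as name([rows], argument=value, ...), one row to a line, values as JSON. send_rows: Moves the arm, as the interface text tells. Its arguments: {"type":"object","properties":{"plan":{"type":"array","items":{"type":"array","items":{"type":"array","items":{"type":"number"}}}},"fingers":{"type":"number"}},"required":["plan"]}

```bash
mkdir -p pics; cat > h.py <<'E'
import numpy as np,cv2
from plant import ctrl
def snap(n,f):
    s=ctrl.snapshot(n); cv2.imwrite(f'pics/{f}.png',s['img'][:,:,::-1]); np.savez(f'{f}.npz',**s); return s
def ray(s,uv,z):
    uv=np.atleast_2d(uv).astype(float); d=np.c_[uv,np.ones(len(uv))]@np.linalg.inv(s['K']).T@s['pose'][:3,:3].T
    o=s['pose'][:3,3]; return o+d*((z-o[2])/d[:,2])[:,None]
E
python3 - <<'E'
from h import *
for n in('top','side'):
    s=snap(n,n+'0'); print(s['K'],s['pose'].round(3))
print(ctrl.get_obs())
E
```

```text
[[380.79635537   0.         276.59999879]
 [  0.         380.79635537 202.27730087]
 [  0.           0.           1.        ]] [[ 0.024 -0.991  0.135  0.33 ]
 [-1.    -0.024 -0.004  0.073]
 [ 0.007 -0.134 -0.991  1.296]
 [ 0.     0.     0.     1.   ]]
[[429.44326992   0.         286.75254183]
 [  0.         429.44326992 206.30011428]
 [  0.           0.           1.        ]] [[ 0.732 -0.378  0.567 -0.206]
 [-0.681 -0.387  0.621 -0.685]
 [-0.015 -0.841 -0.54   0.704]
 [ 0.     0.     0.     1.   ]]
{'clock': 0.1, 'joint_pos': array([-4.70912684e+01,  2.05870532e+01,  6.41054487e-01, -1.79773582e-02,
       -7.01358110e+01, -1.65076022e+01]), 'qvel': array([ 0.05489078, -0.19399916,  0.02049989,  0.03166776,  0.03552465,
        0.11107339]), 'tau': array([-4.82321557e-03, -5.84161627e+01,  2.93748611e+01,  7.01576695e+00,
        1.00813323e-02, -7.14292037e-05]), 'tool_pos': array([ 0.29994269, -0.60422821,  0.22573419]), 'orientation': array([ 1.79916760e+02, -7.04341726e-03, -1.53604986e+02]), 'force': array([0.61666357, 0.37771535, 0.29974362]), 'moment': array([ 0.05080816, -0.00476001, -0.00024045]), 'gripper_force': 0.0, 'opening': 0.0873870132247031}
```

View pics/top0.png

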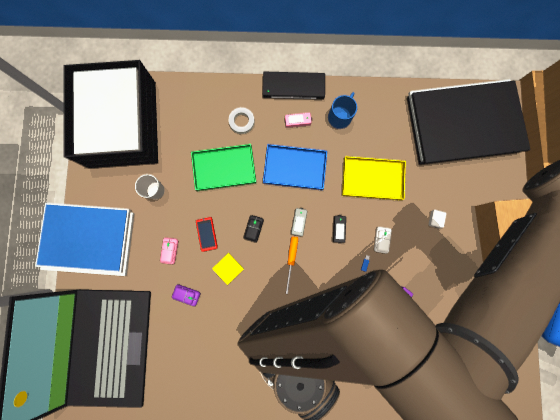

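View pics/side0.png

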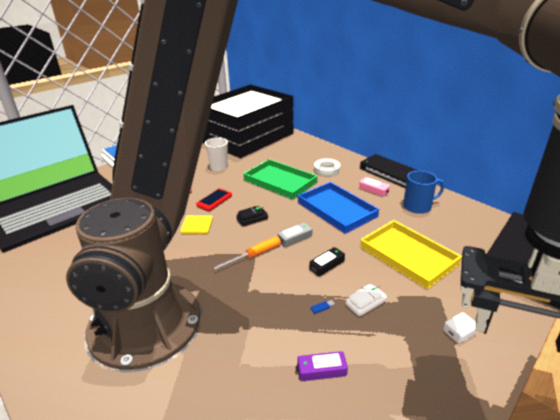

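The top view shows the phone at (207,234), black mouse (254,229), grey adapter (299,222), black adapter (339,229) and white mouse (383,239). Trays are green at (224,167), blue at (295,166) and yellow at (374,178); the cup is at (148,187). I'll zoom in and segment next.

```bash
python3 - <<'E'
import cv2,numpy as np
from h import *
s=dict(np.load('top0.npz')); im=s['img']
cv2.imwrite('pics/crop0.png',cv2.resize(im[190:275,185:405],None,fx=3.6,fy=3.6,interpolation=cv2.INTER_CUBIC)[:,:,::-1])
hsv=cv2.cvtColor(im,cv2.COLOR_RGB2HSV)
def big(m,roi,k=3):
    x0,y0,x1,y1=roi; r=np.zeros_like(m); r[y0:y1,x0:x1]=m[y0:y1,x0:x1]
    r=cv2.morphologyEx(r,cv2.MORPH_CLOSE,np.ones((k,k)))
    c=max(cv2.findContours(r,cv2.RETR_EXTERNAL,cv2.CHAIN_APPROX_NONE)[0],key=cv2.contourArea); return c
def rep(n,c,z):
    P=ray(s,c.reshape(-1,2),z)[:,:2]
    (cx,cy),(w,h),a=cv2.minAreaRect((P*1000).astype(np.float32))
    if w<h: w,h,a=h,w,a+90
    print(n,'px',cv2.minAreaRect(c)[0],'c',round(cx,1),round(cy,1),'size',round(w),round(h),'long-axis deg',round((a+90)%180-90,1))
H,S,V=[hsv[:,:,i].astype(int) for i in range(3)]
u=lambda b:(b*255).astype(np.uint8)
rep('green',big(u((H>50)&(H<75)&(S>150)),(180,135,262,200)),.028)
rep('blue',big(u((H>100)&(H<120)&(S>150)),(258,135,332,200)),.028)
rep('yellow',big(u((H>22)&(H<34)&(S>150)),(335,145,415,210)),.028)
rep('phone',big(u(((H<6)|(H>174))&(S>150)),(185,205,225,262)),.016)
rep('mouseB',big(u(V<75),(236,205,272,250),5),.016)
rep('adB',big(u(V<75),(325,205,353,250),9),.028)
rep('adG',big(u((S<60)&(V>100)),(285,200,315,240)),.028)
rep('mouseW',big(u((S<60)&(V>130)),(365,215,400,260),5),.016)
rep('cup',big(u((S<60)&(V>130)),(130,170,165,205),5),.095)
for v in (H,S,V): pass
print(im[229,325:355:2].tolist())
E
```

```text
green px (222.83526611328125, 167.04800415039062) c 619.0 253.3 size 206 135 long-axis deg -80.8
blue px (294.85101318359375, 166.5707550048828) c 626.7 9.1 size 206 136 long-axis deg 85.0
yellow px (373.80670166015625, 177.91049194335938) c 594.3 -259.2 size 212 140 long-axis deg 86.9
phone px (206.173095703125, 233.86538696289062) c 391.4 301.7 size 109 56 long-axis deg 13.9
mouseB px (253.2838134765625, 228.20269775390625) c 414.1 144.5 size 83 48 long-axis deg -15.2
adB px (339.0, 228.5) c 419.1 -141.7 size 90 40 long-axis deg -0.0
adG px (298.89599609375, 221.57200622558594) c 439.0 -7.7 size 91 40 long-axis deg -9.3
mouseW px (382.3923034667969, 239.361572265625) c 386.6 -289.4 size 86 50 long-axis deg -8.1
cup px (146.5, 185.5) c 536.9 485.3 size 75 73 long-axis deg 3.7
[[185, 149, 117], [186, 150, 116], [186, 151, 117], [185, 150, 116], [42, 34, 27], [78, 76, 74], [250, 251, 248], [251, 252, 250], [251, 252, 251], [251, 252, 250], [75, 66, 60], [185, 151, 116], [185, 150, 117], [185, 151, 117], [185, 150, 116]]
```

View pics/crop0.png

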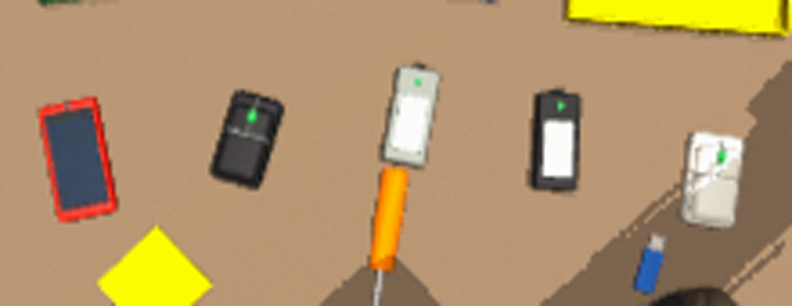

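```bash
cat >> h.py <<'E'
from scipy.spatial.transform import Rotation as Ro
# object/tray: x,y (mm), axis angle; 
T=dict(mW=(386.6,-289.4,-8.1),mB=(414.1,144.5,-15.2),aB=(419.1,-141.7,-3),aG=(439,-7.7,-9.3),ph=(391.4,301.7,13.9),
 yW=(592,-301,-3.1),yB=(596.5,-217,-3.1),gB=(626,212,9.2),gG=(612,294,9.2),bl=(627,9,-5))
def go(*wps):
    """rows (cm, deg) from the present pose to (name, z mm)"""
    o=ctrl.get_obs(); p=o['tool_pos']*1000; R=Ro.from_euler('xyz',o['orientation'],degrees=True)
    print('at',p.round(1),o['orientation'].round(1),'t',round(o['clock'],1),'j',o['joint_pos'].round(0))
    for n,z in wps:
        x,y,a=T[n]; G=Ro.from_euler('xyz',[180,0,180+a],degrees=True)
        print(n,z,(R.inv().apply(np.array([x,y,z])-p)/10).round(2),(R.inv()*G).as_rotvec(degrees=True).round(1))
E
python3 -c "
from h import *
go(('mW',120),('mW',60),('mW',5))"
```

```text
at [ 299.9 -604.2  225.7] [ 179.9   -0.  -153.6] t 0.1 j [-47.  21.   1.  -0. -70. -17.]
mW 120 [-21.76  24.33  10.61] [ 0.1 -0.  34.5]
mW 60 [-21.76  24.32  16.61] [ 0.1 -0.  34.5]
mW 5 [-21.76  24.32  22.11] [ 0.1 -0.  34.5]
```

Units first: shifts go in shares of 75 cm and turns go in shares of pi/2 rad. So 24.3 cm / 75 = 0.324, -21.8 cm / 75 = -0.2907, 34.5 degrees / 90 = 0.3833.

send_rows([
  [[-0.2907, 0.324, 0.1413, 0, 0, 0.3833], [-0.2907, 0.324, 0.1413, 0, 0, 0.3833], [-0.2907, 0.324, 0.1413, 0, 0, 0.3833], [-0.2907, 0.324, 0.1413, 0, 0, 0.3833], [-0.2907, 0.324, 0.1413, 0, 0, 0.3833], [-0.2907, 0.324, 0.1413, 0, 0, 0.3833], [-0.2907, 0.324, 0.1413, 0, 0, 0.3833], [-0.2907, 0.324, 0.1413, 0, 0, 0.3833]],
], fingers=1)

```text
clock: 0.77
tool_pos: [0.3837, -0.3007, 0.1242]
orientation: [180.0, 0.0, 171.9]
force: [0.7, 0.7, 0.4]
opening: 0.0877
gripper_force: 0.0
```

```bash
python3 -c "
from h import *
go(('mW',60),('mW',5))"
```

```text
at [ 383.7 -300.7  124.2] [180.    0.  171.9] t 0.8 j [-15.   8. -31.  -0. -51. -83.]
mW 60 [-0.13  1.16  6.42] [ 0.  0. -0.]
mW 5 [-0.13  1.16 11.92] [ 0.  0. -0.]
```

send_rows([
  [[-0.0013, 0.016, 0.0533, 0, 0, 0], [-0.0013, 0.016, 0.0933, 0, 0, 0], [-0.0013, 0.016, 0.0933, 0, 0, 0], [-0.0013, 0.016, 0.0933, 0, 0, 0], [-0.0013, 0.016, 0.0933, 0, 0, 0]],
])

```text
clock: 1.18
tool_pos: [0.3873, -0.2915, 0.056]
orientation: [-180.0, 0.0, 171.9]
force: [-0.1, -0.6, -0.2]
opening: 0.0881
gripper_force: 0.0
```

```bash
python3 -c "
from h import *
go(('mW',5));snap('top','t1');snap('side','s1');go(('mW',5))"
```

```text
at [ 387.3 -291.5   56. ] [-180.     0.   171.9] t 1.2 j [-14.  14. -35.   0. -41. -84.]
mW 5 [0.1 0.2 5.1] [-0.  0.  0.]
at [ 387.7 -291.8   56.5] [-180.     0.2  171.9] t 1.3 j [-14.  13. -35.   0. -41. -84.]
mW 5 [0.15 0.22 5.15] [-0.   0.2 -0. ]
```

View pics/s1.png

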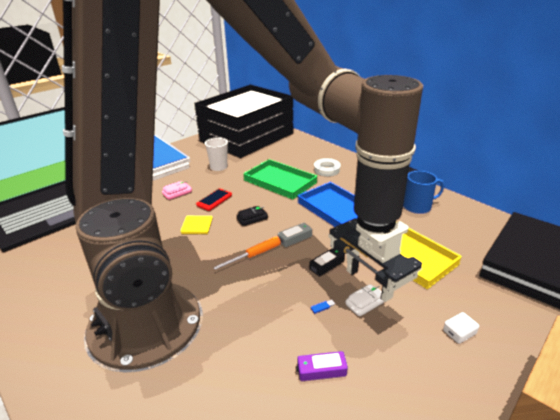

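The side view shows the open fingers straddling the white mouse at (365,300). I'll descend and grip.

In the tool's units: 5.1 cm / 75 = 0.068, 4.5 cm / 75 = 0.06.

send_rows([
  [[0.0013, 0.0027, 0.0333, 0, 0, 0], [0.0013, 0.0027, 0.06, 0, 0, 0], [0.0013, 0.0027, 0.068, 0, 0, 0], [0.0013, 0.0027, 0.068, 0, 0, 0], [0.0013, 0.0027, 0.068, 0, 0, 0]],
])

```text
clock: 1.7
tool_pos: [0.3864, -0.2892, 0.0047]
orientation: [-180.0, 0.0, 171.9]
force: [-0.6, -0.4, 0.4]
opening: 0.0877
gripper_force: 0.0
```

send_rows([
  [[0, 0, 0, 0, 0, 0], [0, 0, 0, 0, 0, 0], [0, 0, 0, 0, 0, 0], [0, 0, 0, 0, 0, 0], [0, 0, 0, 0, 0, 0], [0, 0, 0, 0, 0, 0], [0, 0, 0, 0, 0, 0]],
], fingers=0)

```text
clock: 2.28
tool_pos: [0.3859, -0.2887, 0.0039]
orientation: [-180.0, 0.0, 171.9]
force: [-1.2, 0.4, 2.7]
opening: 0.0497
gripper_force: 30.0
```

```bash
python3 -c "
from h import *
go(('mW',75),('yW',75),('yW',10));print(ctrl.get_obs()['opening'],ctrl.get_obs()['gripper_force'])"
```

```text
at [ 385.9 -288.7    3.9] [-180.     0.   171.9] t 2.3 j [-13.  18. -39.   0. -33. -85.]
mW 75 [-0.08 -0.06 -7.11] [-0.  0.  0.]
yW 75 [-20.57   1.68  -7.1 ] [-0.  0. -5.]
yW 10 [-20.57   1.68  -0.6 ] [-0.  0. -5.]
0.0496607695532267 30.000451505184174
```

In the tool's units: -20.6 cm / 75 = -0.2747, -18 cm / 75 = -0.24, -5 degrees / 90 = -0.0556.

send_rows([
  [[0, 0, -0.0267, 0, 0, 0], [0, 0, -0.0667, 0, 0, 0], [-0.04, 0.004, -0.096, 0, 0, -0.0111], [-0.0867, 0.008, -0.096, 0, 0, -0.0222], [-0.14, 0.012, -0.096, 0, 0, -0.0333], [-0.1933, 0.016, -0.096, 0, 0, -0.0444], [-0.24, 0.02, -0.096, 0, 0, -0.0556], [-0.2747, 0.0227, -0.096, 0, 0, -0.0556]],
])

```text
clock: 2.95
tool_pos: [0.5949, -0.3009, 0.0754]
orientation: [-180.0, 0.0, 177.0]
force: [-0.0, -0.9, -0.4]
opening: 0.0496
gripper_force: 30.0
```

send_rows([
  [[0, 0, 0, 0, 0, 0], [0, 0, 0, 0, 0, 0], [0, 0, 0, 0, 0, 0]],
])

```text
clock: 3.2
tool_pos: [0.5912, -0.3005, 0.0748]
orientation: [180.0, -0.1, 176.9]
force: [-0.6, -0.2, -0.6]
opening: 0.0496
gripper_force: 30.0
```

```bash
python3 -c "
from h import *
go(('yW',9));snap('side','s2')"
```

```text
at [ 591.2 -300.5   74.8] [ 1.800e+02 -1.000e-01  1.769e+02] t 3.2 j [-10.  27. -11.  -0. -52. -83.]
yW 9 [-0.1  -0.05  6.58] [ 0.  -0.1 -0. ]
```

View pics/s2.png

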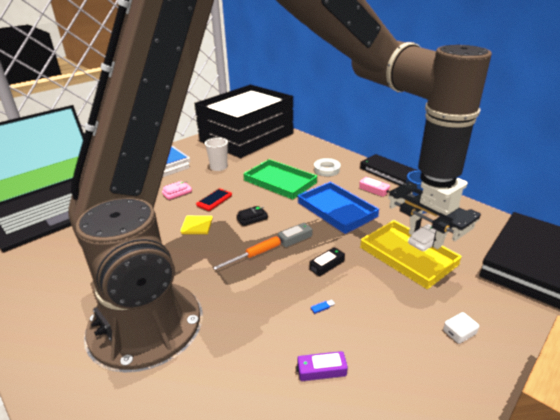

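The mouse is held over the right part of the yellow tray at (422,238), clear of the walls. I'll lower it.

In the tool's units: 6.65 cm / 75 = 0.0887, 6.6 cm / 75 = 0.088.

send_rows([
  [[-0.0013, 0, 0.0267, 0, 0, 0], [-0.0013, 0, 0.056, 0, 0, 0], [-0.0013, 0, 0.0747, 0, 0, 0], [-0.0013, 0, 0.0827, 0, 0, 0], [-0.0013, 0, 0.088, 0, 0, 0], [-0.0013, 0, 0.0887, 0, 0, 0], [-0.0013, 0, 0.0887, 0, 0, 0]],
])

```text
clock: 3.83
tool_pos: [0.5934, -0.3011, 0.0101]
orientation: [-180.0, 0.1, 176.9]
force: [-0.6, -0.2, 0.3]
opening: 0.05
gripper_force: 30.0
```

In the tool's units: -7 cm / 75 = -0.0933, -3 cm / 75 = -0.04.

send_rows([
  [[0, 0, 0, 0, 0, 0], [0, 0, 0, 0, 0, 0], [0, 0, 0, 0, 0, 0], [0, 0, 0, 0, 0, 0], [0, 0, -0.0133, 0, 0, 0], [0, 0, -0.04, 0, 0, 0], [0, 0, -0.0933, 0, 0, 0], [0, 0, -0.0933, 0, 0, 0]],
], fingers=0.68)

```text
clock: 4.5
tool_pos: [0.5972, -0.3025, 0.0875]
orientation: [-179.8, 0.6, 177.0]
force: [1.8, -0.9, 1.4]
opening: 0.0592
gripper_force: 0.0
```

```bash
python3 -c "
from h import *
go(('aB',75),('aB',4))"
```

```text
at [ 597.2 -302.5   87.5] [-179.8    0.6  177. ] t 4.5 j [-10.  26. -10.   0. -53. -83.]
aB 75 [18.64 15.13  1.01] [-0.2  0.6  0. ]
aB 4 [18.71 15.16  8.11] [-0.2  0.6  0. ]
```

In the tool's units: 18.4 cm / 75 = 0.2453, 15 cm / 75 = 0.2.

send_rows([
  [[0.04, 0.032, 0, 0, 0, 0], [0.2453, 0.2, 0, 0, 0, 0], [0.2453, 0.2, 0, 0, 0, 0], [0.2453, 0.2, 0, 0, 0, 0], [0.2453, 0.2, 0, 0, 0, 0], [0.2453, 0.2, 0, 0, 0, 0], [0.2453, 0.2, 0, 0, 0, 0], [0.2453, 0.2, 0, 0, 0, 0]],
], fingers=1)

```text
clock: 5.17
tool_pos: [0.4174, -0.1403, 0.0807]
orientation: [180.0, 0.2, 177.1]
force: [2.5, -0.6, -0.0]
opening: 0.0878
gripper_force: 0.0
```

send_rows([
  [[0, 0, 0, 0, 0, 0], [0, 0, 0, 0, 0, 0], [0, 0, 0, 0, 0, 0]],
])

```text
clock: 5.42
tool_pos: [0.4184, -0.1416, 0.0794]
orientation: [-180.0, 0.0, 176.9]
force: [0.1, -0.3, 0.6]
opening: 0.0879
gripper_force: 0.0
```

```bash
python3 -c "
from h import *
snap('side','s3');go(('aB',5))"
```

```text
at [ 418.2 -141.6   79.2] [-180.    -0.   176.8] t 5.5 j [   7.    8.  -39.    0.  -43. -100.]
aB 5 [-0.1  -0.    7.42] [-0.  -0.  -0.2]
```

View pics/s3.png

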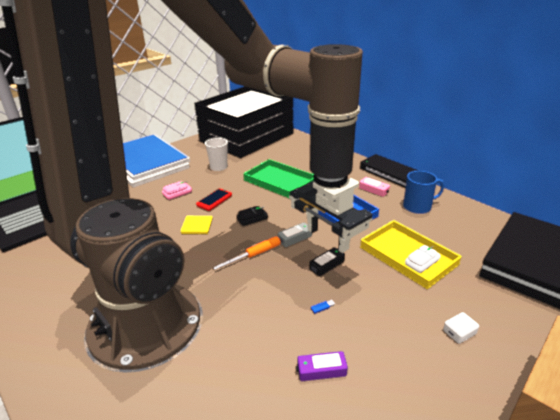

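The white mouse lies flat in the yellow tray at (422,259), and the gripper is over the black adapter at (327,261).

send_rows([
  [[-0.0013, 0, 0.04, 0, 0, 0], [-0.0013, 0, 0.08, 0, 0, 0], [-0.0013, 0, 0.096, 0, 0, 0], [-0.0013, 0, 0.0987, 0, 0, 0], [-0.0013, 0, 0.0987, 0, 0, 0], [-0.0013, 0, 0.0987, 0, 0, 0]],
])

```text
clock: 5.97
tool_pos: [0.4192, -0.1415, 0.0057]
orientation: [-180.0, 0.0, 176.9]
force: [0.3, 0.2, 0.6]
opening: 0.0879
gripper_force: 0.0
```

send_rows([
  [[0, 0, 0, 0, 0, 0], [0, 0, 0, 0, 0, 0], [0, 0, 0, 0, 0, 0], [0, 0, 0, 0, 0, 0], [0, 0, 0, 0, 0, 0], [0, 0, 0, 0, 0, 0], [0, 0, 0, 0, 0, 0], [0, 0, 0, 0, 0, 0]],
], fingers=0)

```text
clock: 6.63
tool_pos: [0.4185, -0.1413, 0.0053]
orientation: [-180.0, -0.0, 176.9]
force: [-0.6, -0.9, 3.4]
opening: 0.0398
gripper_force: 6.8
```

```bash
python3 -c "
from h import *
go(('gB',80),('gB',9))"
```

```text
at [ 418.5 -141.3    5.3] [-180.    -0.   176.9] t 6.6 j [   7.   15.  -44.    0.  -31. -100.]
gB 80 [-18.81  36.39  -7.47] [ -0.   -0.  -12.3]
gB 9 [-18.81  36.39  -0.37] [ -0.   -0.  -12.3]
```

In the tool's units: 10.8 cm / 75 = 0.144, -7.5 cm / 75 = -0.1, -4 degrees / 90 = -0.0444.

send_rows([
  [[0, 0, 0, 0, 0, 0], [0, 0, 0, 0, 0, 0], [0, 0, -0.0267, 0, 0, 0], [0, 0, -0.0667, 0, 0, 0], [-0.0067, 0.0133, -0.1, 0, 0, 0], [-0.0267, 0.0533, -0.1, 0, 0, -0.0111], [-0.0507, 0.0987, -0.1, 0, 0, -0.0222], [-0.0747, 0.144, -0.1, 0, 0, -0.0444]],
])

```text
clock: 7.3
tool_pos: [0.4807, -0.0353, 0.0809]
orientation: [180.0, 0.1, -179.2]
force: [0.9, -0.9, -2.1]
opening: 0.0397
gripper_force: 30.0
```

```bash
python3 -c "
from h import *
go(('gB',80));print(ctrl.get_obs()['gripper_force'])"
```

```text
at [480.7 -35.3  80.9] [ 1.800e+02  1.000e-01 -1.792e+02] t 7.3 j [  19.   11.  -34.   -0.  -45. -108.]
gB 80 [-14.89  24.52   0.13] [ 0.   0.1 -8.4]
29.996899366378784
```

In the tool's units: 24.5 cm / 75 = 0.3267, 22.8 cm / 75 = 0.304, -8.4 degrees / 90 = -0.0933.

send_rows([
  [[-0.0253, 0.04, 0, 0, 0, -0.0111], [-0.0533, 0.088, 0, 0, 0, -0.0333], [-0.08, 0.132, 0, 0, 0, -0.0444], [-0.1067, 0.176, 0, 0, 0, -0.0611], [-0.1333, 0.22, 0, 0, 0, -0.0778], [-0.16, 0.264, 0, 0, 0, -0.0933], [-0.1867, 0.304, 0, 0, 0, -0.0933], [-0.2, 0.3267, 0, 0, 0, -0.0933]],
])

```text
clock: 7.97
tool_pos: [0.6281, 0.2142, 0.0793]
orientation: [180.0, 0.0, -170.6]
force: [0.9, 0.2, -1.7]
opening: 0.0398
gripper_force: 30.0
```

send_rows([
  [[0, 0, 0, 0, 0, 0], [0, 0, 0, 0, 0, 0], [0, 0, 0, 0, 0, 0], [0, 0, 0, 0, 0, 0]],
])

```text
clock: 8.3
tool_pos: [0.6257, 0.2099, 0.0799]
orientation: [-180.0, -0.1, -170.7]
force: [-0.4, 0.1, -1.8]
opening: 0.04
gripper_force: 30.0
```

```bash
python3 -c "
from h import *
go(('gB',9.3))"
```

```text
at [625.7 209.9  79.9] [-1.800e+02 -1.000e-01 -1.707e+02] t 8.3 j [  35.   26.  -11.   -0.  -53. -116.]
gB 9.3 [-0.08  0.2   7.06] [-0.  -0.1  0.1]
```

In the tool's units: 7.1 cm / 75 = 0.0947, 7 cm / 75 = 0.0933.

send_rows([
  [[-0.0013, 0.0027, 0.0267, 0, 0, 0], [-0.0013, 0.0027, 0.06, 0, 0, 0], [-0.0013, 0.0027, 0.08, 0, 0, 0], [-0.0013, 0.0027, 0.0893, 0, 0, 0], [-0.0013, 0.0027, 0.0933, 0, 0, 0], [-0.0013, 0.0027, 0.0947, 0, 0, 0], [-0.0013, 0.0027, 0.0947, 0, 0, 0]],
])

```text
clock: 8.88
tool_pos: [0.6277, 0.213, 0.0102]
orientation: [180.0, 0.1, -170.7]
force: [-0.3, 0.7, -1.5]
opening: 0.0397
gripper_force: 30.0
```

In the tool's units: -7 cm / 75 = -0.0933, -3 cm / 75 = -0.04.

send_rows([
  [[0, 0, 0, 0, 0, 0], [0, 0, 0, 0, 0, 0], [0, 0, 0, 0, 0, 0], [0, 0, 0, 0, 0, 0], [0, 0, -0.0133, 0, 0, 0], [0, 0, -0.04, 0, 0, 0], [0, 0, -0.0933, 0, 0, 0], [0, 0, -0.0933, 0, 0, 0]],
], fingers=0.58)

```text
clock: 9.55
tool_pos: [0.6311, 0.2149, 0.0875]
orientation: [179.9, 0.6, -170.6]
force: [1.5, 1.2, 2.3]
opening: 0.051
gripper_force: 0.0
```

```bash
python3 -c "
from h import *
go(('aG',80),('mB',80),('ph',80))"
```

```text
at [631.1 214.9  87.5] [ 179.9    0.6 -170.6] t 9.6 j [  36.   26.  -11.    0.  -53. -116.]
aG 80 [ 22.59 -18.82   0.47] [ 0.2  0.6 18.7]
mB 80 [22.56 -3.4   0.51] [ 0.3  0.5 24.6]
ph 80 [22.23 12.48  0.55] [ 0.1  0.6 -4.5]
```

In the tool's units: 22.2 cm / 75 = 0.296, -3.4 cm / 75 = -0.0453, 24.6 degrees / 90 = 0.2733.

send_rows([
  [[0.04, -0.0067, 0, 0, 0, 0.0444], [0.296, -0.0453, 0, 0, 0, 0.2733], [0.296, -0.0453, 0, 0, 0, 0.2733], [0.296, -0.0453, 0, 0, 0, 0.2733], [0.296, -0.0453, 0, 0, 0, 0.2733], [0.296, -0.0453, 0, 0, 0, 0.2733], [0.296, -0.0453, 0, 0, 0, 0.2733], [0.296, -0.0453, 0, 0, 0, 0.2733]],
], fingers=1)

```text
clock: 10.22
tool_pos: [0.413, 0.1437, 0.0807]
orientation: [179.9, 0.1, 164.8]
force: [0.4, 1.5, 0.2]
opening: 0.0872
gripper_force: 0.0
```

send_rows([
  [[0, 0, 0, 0, 0, 0], [0, 0, 0, 0, 0, 0], [0, 0, 0, 0, 0, 0]],
])

```text
clock: 10.47
tool_pos: [0.4144, 0.1441, 0.0794]
orientation: [180.0, 0.0, 164.7]
force: [0.6, -0.9, -0.4]
opening: 0.0875
gripper_force: 0.0
```

```bash
python3 -c "
from h import *
snap('side','s4');go(('mB',4))"
```

```text
at [414.2 143.9  79.2] [-180.     0.   164.7] t 10.5 j [  45.    7.  -39.    0.  -43. -150.]
mB 4 [0.03 0.05 7.52] [-0.   0.  -0.1]
```

View pics/s4.png

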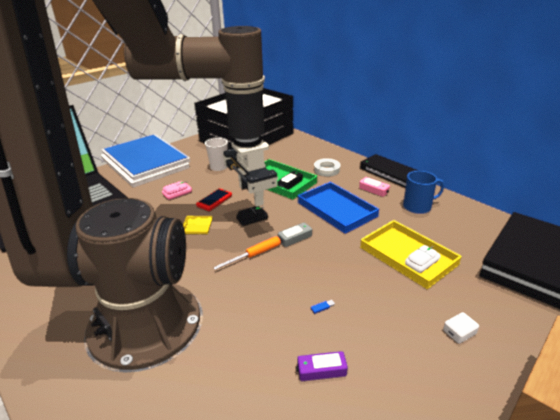

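The black adapter is flat in the green tray at (290,181), and the gripper is over the black mouse at (252,215).

In the tool's units: 7.5 cm / 75 = 0.1, 7.3 cm / 75 = 0.0973.

send_rows([
  [[0, 0, 0.04, 0, 0, 0], [0, 0, 0.08, 0, 0, 0], [0, 0.0013, 0.0973, 0, 0, 0], [0, 0.0013, 0.1, 0, 0, 0], [0, 0.0013, 0.1, 0, 0, 0], [0, 0.0013, 0.1, 0, 0, 0]],
])

```text
clock: 11.02
tool_pos: [0.4144, 0.1449, 0.0046]
orientation: [-180.0, 0.0, 164.7]
force: [0.2, 0.1, -0.0]
opening: 0.0876
gripper_force: 0.0
```

send_rows([
  [[0, 0, 0, 0, 0, 0], [0, 0, 0, 0, 0, 0], [0, 0, 0, 0, 0, 0], [0, 0, 0, 0, 0, 0], [0, 0, 0, 0, 0, 0], [0, 0, 0, 0, 0, 0], [0, 0, 0, 0, 0, 0], [0, 0, 0, 0, 0, 0]],
], fingers=0)

```text
clock: 11.68
tool_pos: [0.4141, 0.1449, 0.0046]
orientation: [180.0, 0.0, 164.7]
force: [-1.5, 0.5, 4.8]
opening: 0.0497
gripper_force: 30.0
```

```bash
python3 -c "
from h import *
go(('yB',80),('yB',9))"
```

```text
at [414.1 144.9   4.6] [180.    0.  164.7] t 11.7 j [  45.   15.  -44.    0.  -31. -151.]
yB 80 [-27.14 -30.09  -7.55] [  0.    0.  -12.2]
yB 9 [-27.14 -30.1   -0.45] [  0.    0.  -12.2]
```

In the tool's units: -14.2 cm / 75 = -0.1893, -12.8 cm / 75 = -0.1707, -8 degrees / 90 = -0.0889.

send_rows([
  [[0, 0, -0.0267, 0, 0, 0], [0, 0, -0.0667, 0, 0, 0], [-0.0133, -0.0147, -0.1, 0, 0, 0], [-0.0427, -0.0467, -0.1, 0, 0, -0.0111], [-0.0747, -0.0827, -0.1, 0, 0, -0.0222], [-0.1067, -0.1187, -0.1, 0, 0, -0.0444], [-0.1387, -0.1533, -0.1, 0, 0, -0.0667], [-0.1707, -0.1893, -0.1, 0, 0, -0.0889]],
])

```text
clock: 12.35
tool_pos: [0.5, -0.0277, 0.0792]
orientation: [180.0, -0.0, 172.8]
force: [0.3, 0.7, -0.8]
opening: 0.0499
gripper_force: 30.0
```

```bash
python3 -c "
from h import *
go(('yB',80));print(ctrl.get_obs()['gripper_force'])"
```

```text
at [500.  -27.7  79.2] [180.   -0.  172.8] t 12.3 j [  19.   13.  -32.   -0.  -45. -117.]
yB 80 [-11.94 -17.57  -0.08] [ 0.  -0.  -4.1]
30.001248121261597
```

In the tool's units: -17.6 cm / 75 = -0.2347, -15.4 cm / 75 = -0.2053, -4 degrees / 90 = -0.0444.

send_rows([
  [[-0.0267, -0.0387, 0, 0, 0, -0.0111], [-0.056, -0.08, 0, 0, 0, -0.0222], [-0.084, -0.1227, 0, 0, 0, -0.0333], [-0.112, -0.1653, 0, 0, 0, -0.0444], [-0.1387, -0.2053, 0, 0, 0, -0.0444], [-0.16, -0.2347, 0, 0, 0, -0.0444], [-0.16, -0.2347, 0, 0, 0, -0.0444], [-0.16, -0.2347, 0, 0, 0, -0.0444]],
])

```text
clock: 13.02
tool_pos: [0.5959, -0.2174, 0.0779]
orientation: [180.0, -0.1, 176.5]
force: [-0.4, 1.0, -1.2]
opening: 0.05
gripper_force: 30.0
```

```bash
python3 -c "
from h import *
s=snap('top','t5');go(('yB',8.8))
im=s['img'];cv2.imwrite('pics/c5.png',cv2.resize(im[130:260,170:420],None,fx=3,fy=3)[:,:,::-1])"
```

```text
at [ 595.5 -216.4   78.2] [ 1.800e+02 -1.000e-01  1.766e+02] t 13.1 j [ -2.  24. -15.  -0. -51. -91.]
yB 8.8 [-0.12 -0.06  6.94] [ 0.  -0.1 -0.3]
```

View pics/c5.png

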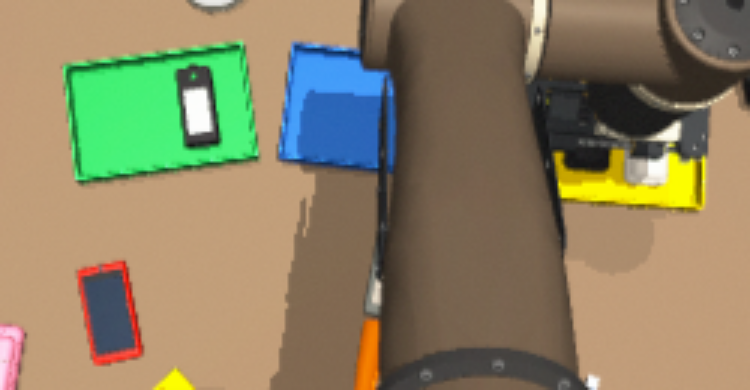

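The black adapter is well placed in green. The black mouse hovers beside the white one in yellow with a gap, so I'll lower it.

In the tool's units: 6.95 cm / 75 = 0.0927, 6.9 cm / 75 = 0.092.

send_rows([
  [[-0.0013, 0, 0.0267, 0, 0, 0], [-0.0013, 0, 0.06, 0, 0, 0], [-0.0013, 0, 0.0773, 0, 0, 0], [-0.0013, 0, 0.0867, 0, 0, 0], [-0.0013, 0, 0.092, 0, 0, 0], [-0.0013, 0, 0.0927, 0, 0, 0], [-0.0013, 0, 0.0927, 0, 0, 0]],
])

```text
clock: 13.65
tool_pos: [0.5979, -0.2156, 0.0105]
orientation: [-180.0, 0.0, 176.8]
force: [-0.1, -0.0, -1.6]
opening: 0.0496
gripper_force: 30.0
```

In the tool's units: -7 cm / 75 = -0.0933, -3 cm / 75 = -0.04.

send_rows([
  [[0, 0, 0, 0, 0, 0], [0, 0, 0, 0, 0, 0], [0, 0, 0, 0, 0, 0], [0, 0, 0, 0, 0, 0], [0, 0, -0.0133, 0, 0, 0], [0, 0, -0.04, 0, 0, 0], [0, 0, -0.0933, 0, 0, 0], [0, 0, -0.0933, 0, 0, 0]],
], fingers=0.67)

```text
clock: 14.32
tool_pos: [0.6016, -0.2171, 0.0877]
orientation: [-179.9, 0.6, 176.8]
force: [1.8, 0.4, 0.8]
opening: 0.0585
gripper_force: 0.0
```

```bash
python3 -c "
from h import *
go(('aG',80))"
```

```text
at [ 601.6 -217.1   87.7] [-179.9    0.6  176.8] t 14.3 j [ -2.  24. -14.   0. -51. -91.]
aG 80 [17.41 20.    0.55] [-0.1  0.6  6.1]
```

In the tool's units: 20 cm / 75 = 0.2667, 17 cm / 75 = 0.2267, 6 degrees / 90 = 0.0667.

send_rows([
  [[0.0333, 0.04, 0, 0, 0, 0.0222], [0.2267, 0.2667, 0, 0, 0, 0.0667], [0.2267, 0.2667, 0, 0, 0, 0.0667], [0.2267, 0.2667, 0, 0, 0, 0.0667], [0.2267, 0.2667, 0, 0, 0, 0.0667], [0.2267, 0.2667, 0, 0, 0, 0.0667], [0.2267, 0.2667, 0, 0, 0, 0.0667], [0.2267, 0.2667, 0, 0, 0, 0.0667]],
], fingers=1)

```text
clock: 14.98
tool_pos: [0.4377, -0.0046, 0.081]
orientation: [179.9, 0.1, 170.9]
force: [0.4, -0.7, 0.7]
opening: 0.0874
gripper_force: 0.0
```

send_rows([
  [[0, 0, 0, 0, 0, 0], [0, 0, 0, 0, 0, 0], [0, 0, 0, 0, 0, 0]],
])

```text
clock: 15.23
tool_pos: [0.44, -0.007, 0.0801]
orientation: [180.0, 0.0, 170.7]
force: [0.9, 0.2, -0.0]
opening: 0.0876
gripper_force: 0.0
```

```bash
python3 -c "
from h import *
snap('side','s6');go(('aG',5))"
```

```text
at [439.9  -7.1  79.9] [180.    0.  170.6] t 15.3 j [  25.    7.  -39.    0.  -43. -124.]
aG 5 [ 0.08 -0.07  7.49] [ 0.   0.  -0.1]
```

View pics/s6.png

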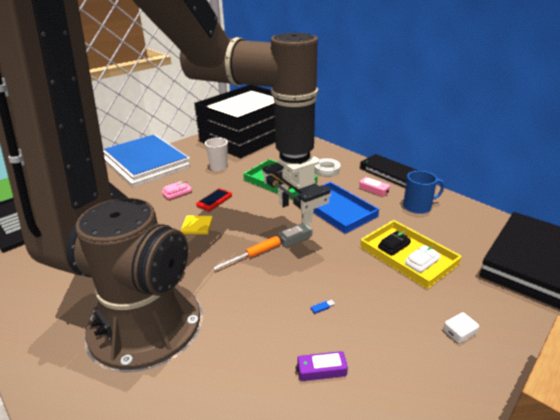

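Both mice are flat and side by side in yellow, at (396,242) and (422,259). The gripper is over the grey adapter at (295,236).

In the tool's units: 7.5 cm / 75 = 0.1, 7.3 cm / 75 = 0.0973.

send_rows([
  [[0.0013, 0, 0.04, 0, 0, 0], [0.0013, -0.0013, 0.08, 0, 0, 0], [0.0013, -0.0013, 0.0973, 0, 0, 0], [0.0013, -0.0013, 0.1, 0, 0, 0], [0.0013, -0.0013, 0.1, 0, 0, 0], [0.0013, -0.0013, 0.1, 0, 0, 0]],
])

```text
clock: 15.78
tool_pos: [0.4388, -0.0077, 0.0052]
orientation: [-180.0, 0.0, 170.7]
force: [-0.3, -0.4, -0.3]
opening: 0.0875
gripper_force: 0.0
```

send_rows([
  [[0, 0, 0, 0, 0, 0], [0, 0, 0, 0, 0, 0], [0, 0, 0, 0, 0, 0], [0, 0, 0, 0, 0, 0], [0, 0, 0, 0, 0, 0], [0, 0, 0, 0, 0, 0], [0, 0, 0, 0, 0, 0], [0, 0, 0, 0, 0, 0]],
], fingers=0)

```text
clock: 16.45
tool_pos: [0.4382, -0.0073, 0.0048]
orientation: [180.0, 0.0, 170.7]
force: [0.8, 1.0, -0.6]
opening: 0.04
gripper_force: 6.6
```

```bash
python3 -c "
from h import *
go(('gG',80),('gG',9))"
```

```text
at [438.2  -7.3   4.8] [180.    0.  170.7] t 16.4 j [  25.   15.  -44.   -0.  -31. -124.]
gG 80 [-12.29  32.54  -7.51] [  0.    0.  -18.5]
gG 9 [-12.29  32.54  -0.41] [  0.    0.  -18.5]
```

In the tool's units: 10.8 cm / 75 = 0.144, -7.5 cm / 75 = -0.1, -7 degrees / 90 = -0.0778.

send_rows([
  [[0, 0, 0, 0, 0, 0], [0, 0, 0, 0, 0, 0], [0, 0, -0.0267, 0, 0, 0], [0, 0, -0.0667, 0, 0, 0], [-0.0053, 0.0133, -0.1, 0, 0, -0.0111], [-0.02, 0.0533, -0.1, 0, 0, -0.0333], [-0.0373, 0.0987, -0.1, 0, 0, -0.0556], [-0.0533, 0.144, -0.1, 0, 0, -0.0778]],
])

```text
clock: 17.12
tool_pos: [0.4955, 0.0937, 0.0805]
orientation: [179.9, 0.1, 177.7]
force: [1.9, -0.6, -2.6]
opening: 0.0395
gripper_force: 30.0
```

```bash
python3 -c "
from h import *
go(('gG',80));print(ctrl.get_obs()['gripper_force'])"
```

```text
at [495.5  93.7  80.5] [1.799e+02 1.000e-01 1.777e+02] t 17.1 j [  33.   13.  -32.   -0.  -45. -125.]
gG 80 [-10.84  20.48   0.08] [  0.    0.1 -11.5]
29.999233782291412
```

In the tool's units: 20.5 cm / 75 = 0.2733, 19 cm / 75 = 0.2533, -11.5 degrees / 90 = -0.1278.

send_rows([
  [[-0.0227, 0.0427, 0, 0, 0, -0.0222], [-0.0453, 0.0867, 0, 0, 0, -0.0444], [-0.0693, 0.1307, 0, 0, 0, -0.0667], [-0.0933, 0.1747, 0, 0, 0, -0.0889], [-0.116, 0.2187, 0, 0, 0, -0.1111], [-0.1333, 0.2533, 0, 0, 0, -0.1278], [-0.144, 0.2733, 0, 0, 0, -0.1278], [-0.144, 0.2733, 0, 0, 0, -0.1278]],
])

```text
clock: 17.78
tool_pos: [0.6123, 0.2961, 0.0783]
orientation: [-180.0, -0.0, -170.7]
force: [0.3, -0.2, -1.6]
opening: 0.0396
gripper_force: 30.0
```

send_rows([
  [[0, 0, 0, 0, 0, 0], [0, 0, 0, 0, 0, 0], [0, 0, 0, 0, 0, 0]],
])

```text
clock: 18.03
tool_pos: [0.6105, 0.2922, 0.0795]
orientation: [-180.0, -0.1, -170.8]
force: [-0.5, -0.2, -1.9]
opening: 0.0397
gripper_force: 30.0
```

```bash
python3 -c "
from h import *
go(('gG',8.8))"
```

```text
at [610.5 292.2  79.5] [-1.800e+02 -1.000e-01 -1.708e+02] t 18.0 j [  42.   27.   -9.   -0.  -54. -123.]
gG 8.8 [-0.18  0.16  7.07] [-0.  -0.1 -0. ]
```

In the tool's units: 7.1 cm / 75 = 0.0947, 7 cm / 75 = 0.0933.

send_rows([
  [[-0.0013, 0.0013, 0.0267, 0, 0, 0], [-0.0013, 0.0013, 0.06, 0, 0, 0], [-0.0013, 0.0013, 0.08, 0, 0, 0], [-0.0013, 0.0013, 0.0893, 0, 0, 0], [-0.0013, 0.0013, 0.0933, 0, 0, 0], [-0.0013, 0.0013, 0.0947, 0, 0, 0], [-0.0013, 0.0013, 0.0947, 0, 0, 0]],
])

```text
clock: 18.62
tool_pos: [0.6125, 0.2945, 0.0098]
orientation: [180.0, 0.1, -170.8]
force: [0.1, 0.7, -1.4]
opening: 0.0397
gripper_force: 30.0
```

In the tool's units: -7 cm / 75 = -0.0933, -3 cm / 75 = -0.04.

send_rows([
  [[0, 0, 0, 0, 0, 0], [0, 0, 0, 0, 0, 0], [0, 0, 0, 0, 0, 0], [0, 0, 0, 0, 0, 0], [0, 0, -0.0133, 0, 0, 0], [0, 0, -0.04, 0, 0, 0], [0, 0, -0.0933, 0, 0, 0], [0, 0, -0.0933, 0, 0, 0]],
], fingers=0.58)

```text
clock: 19.28
tool_pos: [0.6158, 0.2966, 0.0872]
orientation: [179.8, 0.6, -170.7]
force: [2.1, 2.0, 1.8]
opening: 0.0509
gripper_force: 0.0
```

```bash
python3 -c "
from h import *
go(('ph',80))"
```

```text
at [615.8 296.6  87.2] [ 179.8    0.6 -170.7] t 19.3 j [  42.   27.   -8.    0.  -54. -123.]
ph 80 [22.07  4.13  0.51] [ 0.2  0.6 -4.6]
```

In the tool's units: 21.7 cm / 75 = 0.2893, 4 cm / 75 = 0.0533, -4.6 degrees / 90 = -0.0511.

send_rows([
  [[0.04, 0.0067, 0, 0, 0, -0.0111], [0.2893, 0.0533, 0, 0, 0, -0.0511], [0.2893, 0.0533, 0, 0, 0, -0.0511], [0.2893, 0.0533, 0, 0, 0, -0.0511], [0.2893, 0.0533, 0, 0, 0, -0.0511], [0.2893, 0.0533, 0, 0, 0, -0.0511], [0.2893, 0.0533, 0, 0, 0, -0.0511], [0.2893, 0.0533, 0, 0, 0, -0.0511]],
], fingers=1)

```text
clock: 19.95
tool_pos: [0.3908, 0.3, 0.0803]
orientation: [179.9, 0.1, -166.0]
force: [0.9, 0.5, 1.3]
opening: 0.0874
gripper_force: 0.0
```

send_rows([
  [[0, 0, 0, 0, 0, 0], [0, 0, 0, 0, 0, 0], [0, 0, 0, 0, 0, 0]],
])

```text
clock: 20.2
tool_pos: [0.3922, 0.2992, 0.0788]
orientation: [180.0, 0.0, -166.3]
force: [0.8, 0.4, 0.0]
opening: 0.0878
gripper_force: 0.0
```

```bash
python3 -c "
from h import *
snap('side','s7');go(('ph',4))"
```

```text
at [392.1 299.1  78.6] [-180.    -0.  -166.3] t 20.2 j [  60.   12.  -33.    0.  -45. -136.]
ph 4 [0.01 0.27 7.46] [-0.  -0.  -0.2]
```

View pics/s7.png

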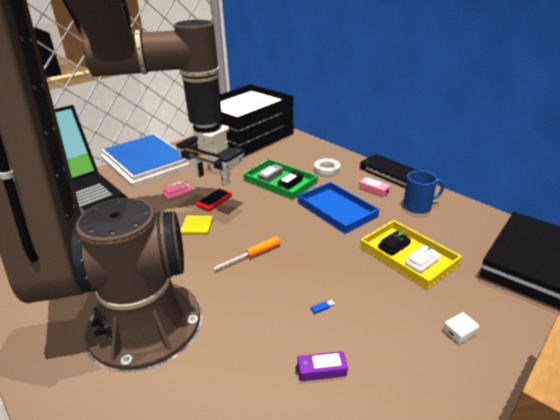

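The grey adapter sits beside the black one in green, at (270,172) and (291,181). The gripper is over the phone at (214,199).

In the tool's units: 7.6 cm / 75 = 0.1013, 7.2 cm / 75 = 0.096.

send_rows([
  [[0, 0.0027, 0.04, 0, 0, 0], [0, 0.004, 0.08, 0, 0, 0], [0, 0.004, 0.096, 0, 0, 0], [0, 0.004, 0.1013, 0, 0, 0], [0, 0.004, 0.1013, 0, 0, 0], [0, 0.004, 0.1013, 0, 0, 0]],
])

```text
clock: 20.75
tool_pos: [0.3912, 0.3021, 0.0028]
orientation: [-180.0, -0.0, -166.2]
force: [0.3, 0.6, -0.6]
opening: 0.0876
gripper_force: 0.0
```

send_rows([
  [[0, 0, 0, 0, 0, 0], [0, 0, 0, 0, 0, 0], [0, 0, 0, 0, 0, 0], [0, 0, 0, 0, 0, 0], [0, 0, 0, 0, 0, 0], [0, 0, 0, 0, 0, 0], [0, 0, 0, 0, 0, 0], [0, 0, 0, 0, 0, 0]],
], fingers=0)

```text
clock: 21.42
tool_pos: [0.3908, 0.3025, 0.0031]
orientation: [180.0, 0.0, -166.2]
force: [-0.8, 1.3, 3.4]
opening: 0.0555
gripper_force: 30.0
```

```bash
python3 -c "
from h import *
go(('bl',80),('bl',7))"
```

```text
at [390.8 302.5   3.1] [ 180.     0.  -166.2] t 21.4 j [  61.   19.  -37.    0.  -34. -137.]
bl 80 [-15.93 -34.13  -7.7 ] [ 0.   0.  18.8]
bl 7 [-15.93 -34.14  -0.4 ] [ 0.   0.  18.8]
```

In the tool's units: -12.9 cm / 75 = -0.172, -1.3 cm / 75 = -0.0173, 9 degrees / 90 = 0.1.

send_rows([
  [[0, 0, -0.02, 0, 0, 0], [0, 0, -0.0533, 0, 0, 0], [0, 0, -0.0867, 0, 0, 0], [-0.008, -0.0173, -0.1, 0, 0, 0.0111], [-0.024, -0.052, -0.1, 0, 0, 0.0333], [-0.0427, -0.092, -0.1, 0, 0, 0.0556], [-0.0613, -0.132, -0.1, 0, 0, 0.0778], [-0.08, -0.172, -0.1, 0, 0, 0.1]],
])

```text
clock: 22.08
tool_pos: [0.4799, 0.1898, 0.0776]
orientation: [-180.0, -0.0, -175.3]
force: [0.1, 0.6, -1.6]
opening: 0.0555
gripper_force: 30.0
```

```bash
python3 -c "
from h import *
go(('bl',80));print(ctrl.get_obs()['gripper_force'])"
```

```text
at [479.9 189.8  77.6] [-180.    -0.  -175.3] t 22.1 j [  43.   14.  -30.   -0.  -45. -129.]
bl 80 [-13.16 -19.23  -0.24] [-0.  -0.   9.7]
29.998078644275665
```

In the tool's units: -19.2 cm / 75 = -0.256, -17.5 cm / 75 = -0.2333, 9.7 degrees / 90 = 0.1078.

send_rows([
  [[-0.0267, -0.0387, 0, 0, 0, 0.0222], [-0.0533, -0.0773, 0, 0, 0, 0.0444], [-0.08, -0.116, 0, 0, 0, 0.0667], [-0.1067, -0.1547, 0, 0, 0, 0.0889], [-0.1333, -0.1947, 0, 0, 0, 0.1078], [-0.16, -0.2333, 0, 0, 0, 0.1078], [-0.176, -0.256, 0, 0, 0, 0.1078], [-0.176, -0.256, 0, 0, 0, 0.1078]],
])

```text
clock: 22.75
tool_pos: [0.6289, 0.0073, 0.0766]
orientation: [-179.9, -0.1, 174.9]
force: [0.6, 0.5, -1.2]
opening: 0.0559
gripper_force: 30.0
```

send_rows([
  [[0, 0, 0, 0, 0, 0], [0, 0, 0, 0, 0, 0], [0, 0, 0, 0, 0, 0]],
])

```text
clock: 23.0
tool_pos: [0.6265, 0.0114, 0.0775]
orientation: [-180.0, -0.1, 175.1]
force: [0.4, -0.0, -2.2]
opening: 0.0556
gripper_force: 30.0
```

```bash
python3 -c "
from h import *
snap('side','s8');go(('bl',7))"
```

```text
at [626.7  11.6  77.7] [-180.    -0.   175.2] t 23.1 j [  19.   23.  -16.   -0.  -51. -114.]
bl 7 [-0.06 -0.26  7.07] [-0.  -0.   0.2]
```

View pics/s8.png

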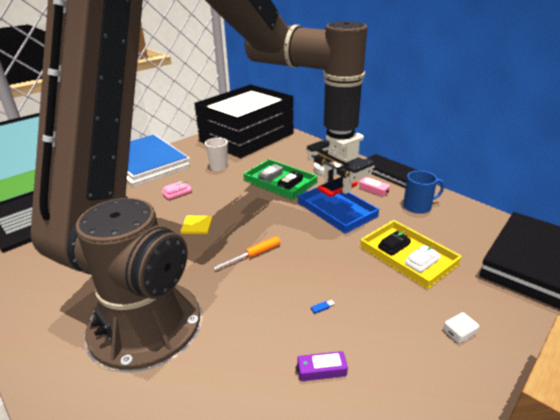

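The phone is held level over the blue tray at (338,188). I'll lower it.

send_rows([
  [[0, -0.0027, 0.0267, 0, 0, 0], [0, -0.0027, 0.0533, 0, 0, 0], [0, -0.0027, 0.0693, 0, 0, 0], [0, -0.0027, 0.0827, 0, 0, 0], [0, -0.0027, 0.0907, 0, 0, 0], [0, -0.0027, 0.0947, 0, 0, 0], [0, -0.0027, 0.0947, 0, 0, 0], [0, -0.0027, 0.0947, 0, 0, 0]],
])

```text
clock: 23.72
tool_pos: [0.6277, 0.0092, 0.0075]
orientation: [180.0, 0.1, 175.1]
force: [1.1, 1.0, -1.5]
opening: 0.0557
gripper_force: 30.0
```

Lowered to 7.5 mm with no jam, so I'll release and retreat.

In the tool's units: -10 cm / 75 = -0.1333, -7 cm / 75 = -0.0933.

send_rows([
  [[0, 0, 0.0007, 0, 0, 0], [0, 0, 0.0007, 0, 0, 0], [0, 0, 0, 0, 0, 0], [0, 0, 0, 0, 0, 0], [0, 0, -0.0133, 0, 0, 0], [0, 0, -0.04, 0, 0, 0], [0, 0, -0.0933, 0, 0, 0], [0, 0, -0.1333, 0, 0, 0]],
], fingers=0.8)

```text
clock: 24.38
tool_pos: [0.6272, 0.0086, 0.1092]
orientation: [-180.0, 0.0, 175.1]
force: [1.8, 0.2, 0.6]
opening: 0.0703
gripper_force: 0.0
```

In the tool's units: 20 cm / 75 = 0.2667, -10 cm / 75 = -0.1333.

send_rows([
  [[0.04, -0.0133, -0.0533, 0, 0, 0], [0.2667, -0.1067, -0.1333, 0, 0, 0], [0.2667, -0.1067, -0.1333, 0, 0, 0], [0.2667, -0.1067, -0.1333, 0, 0, 0], [0.2667, -0.1067, -0.1333, 0, 0, 0], [0.2667, -0.1067, -0.1333, 0, 0, 0], [0.2667, -0.1067, -0.1333, 0, 0, 0], [0.2667, -0.1067, -0.1333, 0, 0, 0]],
])

```text
clock: 25.05
tool_pos: [0.4204, -0.0542, 0.209]
orientation: [179.9, 0.3, 175.1]
force: [1.2, 0.1, 0.0]
opening: 0.0701
gripper_force: 0.0
```

send_rows([
  [[0, 0, 0, 0, 0, 0], [0, 0, 0, 0, 0, 0], [0, 0, 0, 0, 0, 0], [0, 0, 0, 0, 0, 0]],
])

```text
clock: 25.38
tool_pos: [0.4214, -0.0537, 0.2061]
orientation: [-180.0, -0.1, 175.1]
force: [-0.5, 0.4, 1.0]
opening: 0.0698
gripper_force: 0.0
```

```bash
python3 -c "
from h import *
a=snap('side','s9')['img'];b=snap('top','t9')['img']
cv2.imwrite('pics/c9.png',np.vstack([cv2.resize(a[140:290,200:480],None,fx=2,fy=2),cv2.resize(b[90:235,120:400],None,fx=2,fy=2)])[:,:,::-1]);go()"
```

```text
at [421.2 -53.7 206.2] [-1.800e+02 -1.000e-01  1.751e+02] t 25.5 j [  20.   -3.  -31.   -0.  -62. -114.]
```

View pics/c9.png

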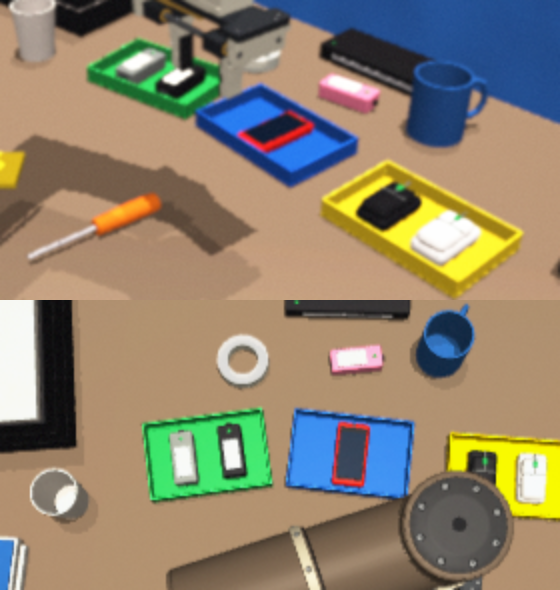

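All five items lie flat in their correct trays and the cup is upright. The arm touches nothing, so I'm handing in.

```bash
python3 -c "
from plant import ctrl
print(ctrl.close_job())"
```

```text
the job is handed in; nothing more can be done
None
```

The job is handed in at about 25.5 s on the robot clock: both mice are in yellow, both adapters in green and the phone in blue, all looking flat and clear of each other in the last pictures, with the cup upright; no verdict was returned.

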